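# Reload the trim stapler

## Task

The air stapler is held upside down in the vice with its magazine rail drawn back; it was clamped by eye, so feel for where it really is. Load the full-length strip of staples, crown down as it lies: put its back end against the spring follower, push the follower back until the front end goes down behind the nose and the strip lies flat in the channel, ease it forward to the nose and let it go; then push the rail home until its spring catch snaps in and it stays shut. Be gentle: do not crush the strip, let it shoot into the nose or ram the rail, and leave the part-used strip and the other things on the bench where they are.

Things in the scene. Friction and masses are not known exactly. Their poses are not given: they have to be found in the camera images.
- vice: low vice on the bench holding the stapler. Origin on the bench; x along the stapler's magazine to its nose, y across, z up. Magazine: straight open channel centred on y = 0, floor at z = 108 mm, 16 mm wide inside, walls 6 mm high; nose block's upright face ends it at x = +100 mm, nose top 20 mm above the floor. These x may be off by up to 12 mm, z by 2 mm. Vice: |y| below 115 mm, z below 70 mm
- rail (a joint): steel cover rail sliding over the channel, 132 mm long, 21 mm wide, its plate 18 to 20 mm above the channel floor. Value: m its front edge is drawn back from the nose face; hard stop at 0, fully back 0.110. Rubs with 4 N. On its rear end an upright thumb block, 24 mm wide, 10 mm thick, its back face flush with the rail's rear end, 8 to 40 mm above the floor: push it towards the nose to close
- follower (a joint): spring follower, a 13 mm wide block in the channel, 1 to 16.5 mm above its floor. Free (value 0) its front face stands 22 mm ahead of the rail's front edge; value: m pushed back towards and under the rail. 3 N at first, 60 N/m more (above 4 N the rail may shift back). With the rail drawn back its face is 12 to 20 mm nearer the nose than the strip is long; about 0.12 with strip loaded and rail shut
- catch (a joint): spring catch beside the rail near its rear, on the -y side, up to 17 mm above the channel floor. Value: m pushed outward, 0 at rest and when snapped in, about 0.0045 while the rail's tooth passes. It snaps in by itself with the rail at about 0.002 and holds it at 0.002 to 0.003. Closing the rail on the strip takes 7 N at first, about 17 N at the catch; unlatched, the rail springs back open
- strip_mid (a point): centre of the full strip of staples: rigid steel U section, crown (closed side) down, 100 mm long (x), 13 mm wide (y), 16 mm high, 50 to 100 g, lying on the bench; both ends alike
- part_strip_mid (a point): centre of the part-used strip, same section, only 45 mm long; to be left alone
- oil_bottle: bottle of air-tool oil, 38 mm across, 115 mm high, origin at its foot
- trim_lever: trim lever lying flat, about 230 mm long (x), 18 mm high, origin near its middle, underside
- carton: open cardboard carton of staple strips, 125 x 85 x 50 mm, origin under its middle
There are look-alikes about, which are no part of the job. Leave any pink look-alike of the part that bears strip_mid alone.

How it is judged:
By the outcome, as a careful person would: the job done as asked, in the order asked, and still so for the second after the job is handed in, with the robot touching nothing.
It also fails if it takes over 70 s, if anything falls off the work surface, if the arm or the gripper's body presses on something with over 40 N, if the wrist force passes 120 N, or if a joint passes its speed limit or range.

## Robot

A 6-joint arm with a two-finger parallel gripper is mounted at the origin on the work surface. World frame = base frame: x ahead of the robot, y to its left, z up, the work surface at z = 0. Lengths are in m, angles in degrees, forces in N, time in s.
With the tool pointing down it reaches from about 0.4 to 0.825 m from the base axis. Payload 7 kg.
Tool frame: the origin (TCP) lies at the centre of the arm's flange, where the gripper is bolted on; the fingertips stand 178 mm ahead of it and the grasp point (between the pads) lies 159 mm ahead of it (r.tips_ahead is the z of the fingertips in the tool frame, in m); z points along the fingers, y is the line along which they close (so a half turn about z gives the same grasp; the last joint's range is limited). The gripper opens to 88 mm and grips with 3 to 60 N. Pads are 19 mm wide; open, the fingers measure 130 mm over their backs; the gripper's body (78 mm by 193 mm) begins 47 mm behind the grasp point.
Start: joints at [-46.977, 20.546, 0.682, 0, -70.136, -16.507], TCP at [0.301, -0.604, 0.405] pointing down, gripper open.
Joint ranges: [-176.03, 176.03], [-82.01, 121.73], [-58.28, 71.71], [-173.87, 95.51], [-174.79, -0.11], [-173.66, 173.66]. Speed limits (degrees/s): [136.94, 136.94, 172.46, 180, 180, 180].

## Interface

Orientations are given as [roll, pitch, yaw] about the fixed x, y, z axes, in that order (R = Rz(yaw) Ry(pitch) Rx(roll)).
In Python, from plant import r gives the robot as it stands. The module is installed in compiled form; this text tells all that it offers.
- The arm moves only by the shell command python3 -m pendant 'ROWS' [FORCE]. ROWS is JSON, a list that holds one entry, the list of rows, each a list of 7 numbers: the shift along the tool's x, y, z in m, then the turn, a rotation vector about the tool's x, y, z in degrees, then the gripper command: -1 is shut, 1 is fully open, values between are in proportion. A call has 1 to 5 rows; each row is the pose to reach, as a shift and turn from the pose commanded when the call began, along the tool's axes at that moment; what a row does not reach only later rows make up. A row lasts 1/10 s, in which the tool goes at most 50 mm and 8.59 degrees, less where a joint would pass 70% of its speed; a pose out of reach is approached as far as the arm can. A call with a gripper value outside its range is refused whole. The fingers move at their own pace and stop on an object; FORCE is the grip in N (left out, the last holds). Time passes only in rows, so rows that repeat a pose let the fingers close. It gives the time, the measured TCP pose, the force, the opening and the grip force at its end, in the units of the state.
- r.get_state(): the state, without advancing time (a new reading comes with each control period).
- r.capture(name): name is "scene" or "top"; returns the picture (384x512x3 uint8, red, green, blue); there is no depth.
- r.camera_params(name): a dict with "fx", "fy", "cx", "cy" (pixels), "R" (3x3) and "t" (3): a world point X has camera coordinates R X + t. Camera axes: x right, y down, z forward; pixel columns grow to the right and rows downward; lengths in m; the calibration is good to about 2 mm. A picture is of the moment at which its call begins. camera_params takes no time and is no camera call.
- r.close_job(): hands the job in; it is judged then, once.
The state is a dict: "time_s": time; "joints": joint angles; "qd": joint speeds; "joint_torque": joint torques, N m; "tcp_pos": TCP position; "eef_rot": TCP orientation; "contact_force": force on the tool from outside, world axes, zero at the start; "moment": the same for the moment, N m; "gripper_width": finger opening in m; "gripper_force": force on a finger pad.
Only numpy, scipy, OpenCV 4.12 (cv2) and the standard library are available. Lean on these libraries where they do the work, as an engineer would, in place of code of your own. Each camera call takes 0.05 s, during which the arm holds its last target. There are 200 camera calls.

## Working session

There is one attempt and no reset: what is moved stays moved. The work goes in short steps, Python scripts to look and compute and a shell command to move; the robot and the scene stay as the last step left them, time stands still between calls to the robot, and variables do not carry over. Pictures are saved under pics/ and viewed, at most 10 in all, crops included, and the job is handed in when it is done.

```bash
mkdir -p pics; python3 - <<'E'
from plant import r
import cv2
for n in("scene","top"):
    im=r.capture(n); cv2.imwrite(f"pics/{n}0.png",cv2.resize(im[:,:,::-1],(800,600),interpolation=cv2.INTER_CUBIC))
    p=r.camera_params(n); print(n,p)
print(r.get_state())
E
```

```text
scene {'fx': 403.592177054584, 'fy': 403.592177054584, 'cx': 256.40683774405, 'cy': 195.37785243948147, 'R': array([[-0.37309606,  0.92758355, -0.01970001],
       [ 0.61084686,  0.2296045 , -0.75772547],
       [-0.69833047, -0.29473808, -0.65227603]]), 't': array([ 0.08222607, -0.38421378,  1.35457332])}
top {'fx': 348.164903993412, 'fy': 348.164903993412, 'cx': 262.91505282444746, 'cy': 191.85807336845863, 'R': array([[-4.49717923e-03, -9.99564953e-01,  2.91492563e-02],
       [-9.87617584e-01, -1.31513764e-04, -1.56880498e-01],
       [ 1.56816081e-01, -2.94938378e-02, -9.87187333e-01]]), 't': array([0.1438153 , 0.60811242, 0.68392211])}
{'time_s': 0.1, 'joints': array([-4.69741745e+01,  2.05892411e+01,  6.39309493e-01, -1.68593863e-02,
       -7.01330813e+01, -1.65072189e+01]), 'qd': array([ 0.14748271, -0.05598621,  0.06214549,  0.11777106,  0.02284494,
        0.00062938]), 'joint_torque': array([-1.34883878e-03, -5.84162271e+01,  2.93753332e+01,  7.01554388e+00,
        1.01957854e-02, -5.87457703e-05]), 'tcp_pos': array([ 0.30131458, -0.60384387,  0.40379953]), 'eef_rot': array([ 1.79915905e+02, -8.39269409e-03, -1.53487128e+02]), 'contact_force': array([ 0.14608054,  0.5415463 , -0.33904913]), 'moment': array([-0.01562173,  0.00352328, -0.02917797]), 'gripper_force': 0.0, 'gripper_width': 0.08745618202613101}
```

View pics/scene0.png

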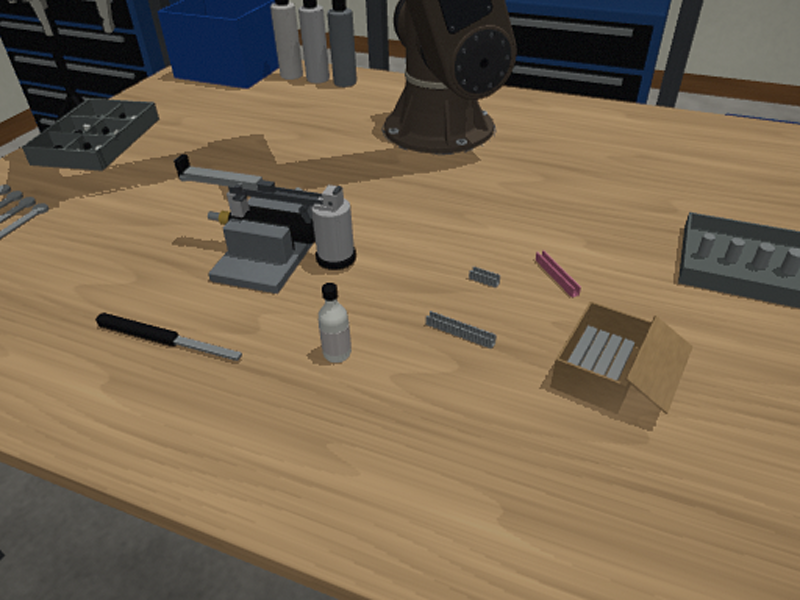

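View pics/top0.png

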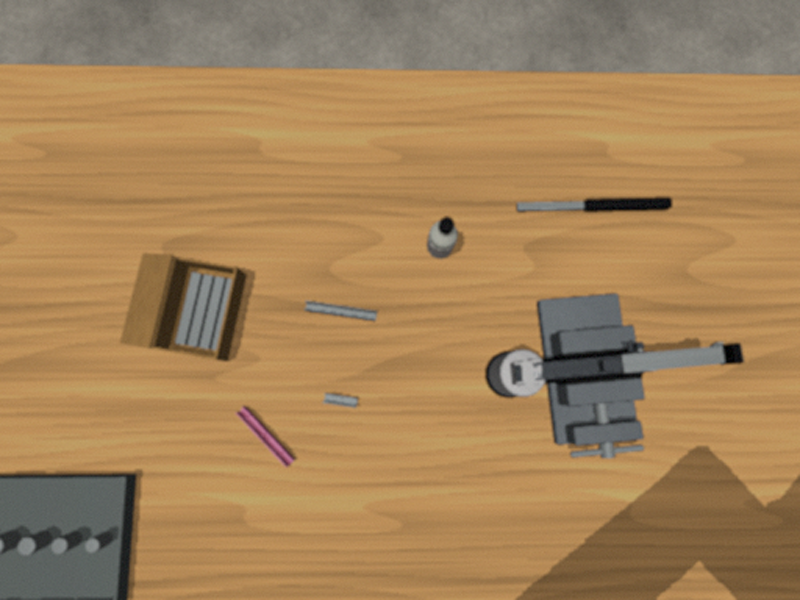

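The scene view shows the stapler at about (280,210). In the top view the nose is at (518,372), the rail runs right to the thumb block at (733,353), the full strip is at (341,311), the part strip at (341,399) and the pink look-alike at (266,436).

```bash
cat > h.py <<'E'
from plant import r
import numpy as np, cv2
from scipy.spatial.transform import Rotation as Ro
def ray(n,u,v,z):
    p=r.camera_params(n);R,t=p["R"],p["t"];c=-R.T@t
    d=R.T@np.array([(u-p["cx"])/p["fx"],(v-p["cy"])/p["fy"],1]);return c+d*(z-c[2])/d[2]
def proj(n,X):
    p=r.camera_params(n);q=p["R"]@np.array(X)+p["t"];return q[0]/q[2]*p["fx"]+p["cx"],q[1]/q[2]*p["fy"]+p["cy"]
def tool(dx,drot=(0,0,0)):
    "world shift -> tool axes; and current pose"
    s=r.get_state();R=Ro.from_euler("xyz",s["eef_rot"],degrees=True);return R.inv().apply(dx)
def crop(n,u0,v0,u1,v1,f,name):
    im=r.capture(n)[v0:v1,u0:u1,::-1];cv2.imwrite(f"pics/{name}.png",cv2.resize(im,None,fx=f,fy=f,interpolation=cv2.INTER_CUBIC))
E
python3 - <<'E'
from h import *
im=r.capture("top"); hsv=cv2.cvtColor(im,cv2.COLOR_RGB2HSV)
for nm,(a,b,c,d) in dict(full=(190,185,245,212),part=(203,245,235,265)).items():
    sub=hsv[b:d,a:c]; m=((sub[:,:,1]<70)).astype(np.uint8)
    cs,_=cv2.findContours(m,0,2); k=max(cs,key=cv2.contourArea); (u,v),wh,an=cv2.minAreaRect(k)
    bx=cv2.boxPoints(((u,v),wh,an))+[a,b]
    print(nm,u+a,v+b,wh,an,ray("top",u+a,v+b,.014)); print([ray("top",*q,.014)[:2].round(4) for q in bx])
for nm,u,v,z in [("nose",518,372,.128),("magfront",545,368,.114),("railfront",625,363,.128),("railrear",722,353,.128),("thumb",733,353,.148),("bottle",442,237,.1)]:
    print(nm,ray("top",u*.64,v*.64,z).round(4))
im=np.hstack([cv2.resize(im[210:275,295:485,::-1],None,fx=4,fy=4,interpolation=2)])
im2=r.capture("scene")[95:195,105:245,::-1]
cv2.imwrite("pics/c1.png",im);cv2.imwrite("pics/c2.png",cv2.resize(im2,None,fx=5.5,fy=5.5,interpolation=2))
E
```

```text
full 217.71999740600586 198.4600009918213 (45.39625549316406, 6.3639607429504395) 8.130102157592773 [0.5989476  0.23989345 0.014     ]
[array([0.5991, 0.2895]), array([0.6129, 0.2879]), array([0.5988, 0.1901]), array([0.585, 0.192])]
part 217.70231246948242 255.6849708557129 (21.059921264648438, 6.310373783111572) 8.746162414550781 [0.47652739 0.2379959  0.014     ]
[array([0.4735, 0.2609]), array([0.4865, 0.2591]), array([0.4796, 0.215 ]), array([0.4666, 0.2169])]
nose [0.5098 0.0198 0.128 ]
magfront [ 0.5148 -0.0162  0.114 ]
railfront [ 0.5198 -0.1077  0.128 ]
railrear [ 0.5313 -0.2254  0.128 ]
thumb [ 0.5301 -0.2261  0.148 ]
bottle [0.6803 0.1042 0.1   ]
```

View pics/c1.png

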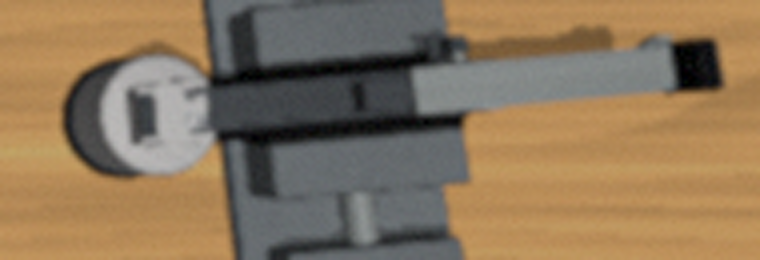

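View pics/c2.png

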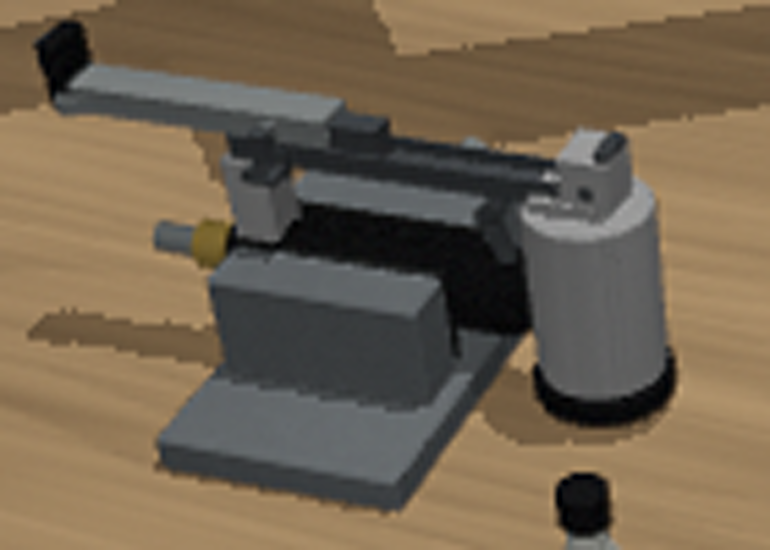

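The top crop shows the rail at crop x 412–672, with its edges at y 67–113 at the front and 48–85 at the rear. The follower slot is at (358,97), and the channel meets the nose at about (208,105). In the scene crop the nose-face top edge is at about (562,158)/(575,132), the follower block at (360,130) and the thumb block at (62,55).

```bash
cat >> h.py <<'E'
def tgt(pos,yaw,pitch=0,verbose=True):
    "tool-frame shift and rotvec to bring TCP to pos (world) with tool x at yaw, tilt=turn about tool y after"
    s=r.get_state();R=Ro.from_euler("xyz",s["eef_rot"],degrees=True)
    T=Ro.from_euler("xyz",[180,0,yaw],degrees=True)*Ro.from_rotvec([0,pitch,0],degrees=True)
    print("shift",R.inv().apply(np.array(pos)-s["tcp_pos"]).round(4),"rot",(R.inv()*T).as_rotvec(degrees=True).round(2),"t",round(s["time_s"],2))
E
python3 - <<'E'
from h import *
im=r.capture("top").astype(int)
sub=im[210:245,395:470]; # print brightness map to find rail mask
g=sub.mean(2); s=sub.max(2)-sub.min(2)
m=((s<25)&(g>95)).astype(np.uint8); m=cv2.morphologyEx(m,cv2.MORPH_OPEN,np.ones((5,5),np.uint8))
k=max(cv2.findContours(m,0,2)[0],key=cv2.contourArea);rc=cv2.minAreaRect(k);print(rc)
bx=cv2.boxPoints(rc)+[395,210];P=[ray("top",*q,.128)[:2] for q in bx];print(bx,np.round(P,4))
# midline from columns
cols=[(u,np.mean(np.where(m[:,u])[0]),m[:,u].sum()) for u in range(m.shape[1]) if m[:,u].sum()>6]
W=np.array([ray("top",u+395,v+210,.128)[:2] for u,v,_ in cols[3:-3]])
f=np.polyfit(W[:,1],W[:,0],1);print("x=",f,"angle",90-np.degrees(np.arctan(f[0])), W[0],W[-1],[c[2] for c in cols][::6])
for (a,b) in [(212,80),(212,132),(400,68),(400,120)]: print("chan",ray("top",295+a/4,210+b/4,.114)[:2].round(4))
for a in (200,208): print("noseT",ray("top",295+a/4,210+105/4,.128)[:2].round(4))
for a,b in [(562,158),(575,132),(345,98),(388,122),(360,115)]: print("scene",ray("scene",105+a/5.5,95+b/5.5,.128)[:2].round(4))
tgt([.599,.240,.300],81.8-180)
E
```

```text
((35.162086486816406, 19.056034088134766), (12.453450202941895, 64.5880355834961), 84.05313110351562)
[[397.39673519 226.2086792 ]
 [461.63718414 219.51695919]
 [462.92743683 231.90338898]
 [398.68698883 238.59510803]] [[ 0.5311 -0.1036]
 [ 0.5432 -0.2257]
 [ 0.5202 -0.2259]
 [ 0.5084 -0.1045]]
x= [-0.00724873  0.52580441] angle 90.41531422288622 [ 0.54190581 -0.10544372] [ 0.53115874 -0.21951157] [np.uint64(8), np.uint64(19), np.uint64(12), np.uint64(13), np.uint64(12), np.uint64(11), np.uint64(11), np.uint64(11), np.uint64(11), np.uint64(10), np.uint64(11), np.uint64(13)]
chan [ 0.5251 -0.0151]
chan [ 0.5009 -0.0141]
chan [ 0.5304 -0.1048]
chan [ 0.5061 -0.1032]
noseT [ 0.513  -0.0052]
noseT [ 0.513  -0.0089]
scene [0.5229 0.0055]
scene [0.5024 0.001 ]
scene [ 0.5105 -0.1046]
scene [ 0.5219 -0.0767]
scene [ 0.5208 -0.0909]
shift [-0.6431  0.6222  0.1046] rot [ 4.000e-02  1.000e-02 -5.528e+01] t 0.25
```

```bash
for i in 1 2 3 4; do python3 -m pendant '[[[-0.032,0.031,0,0,0,0,1],[-0.064,0.062,0,0,0,0,1],[-0.096,0.093,0,0,0,0,1],[-0.128,0.124,0,0,0,0,1],[-0.16,0.155,0,0,0,0,1]]]' 15; done
python3 -m pendant '[[[0,0,0.02,0,0,-8,0.2],[0,0,0.04,0,0,-16,0],[0,0,0.06,0,0,-24,-0.2],[0,0,0.08,0,0,-32,-0.3],[0,0,0.1,0,0,-40,-0.3]]]'
python3 -m pendant '[[[0,0,0,0,0,-8,-0.3],[0,0,0,0,0,-15.3,-0.3],[0,0,0,0,0,-15.3,-0.3]]]'
python3 -c "
from h import *
tgt([.599,.240,.187],-98.2)
s=r.get_state();print(s['gripper_width'],s['contact_force'],s['joints'])"
```

```text
time_s: 0.75
tcp_pos: [0.3755, -0.3922, 0.4046]
eef_rot: [-180.0, 0.0, -153.5]
contact_force: [1.2, -0.6, 0.0]
gripper_width: 0.0875
gripper_force: 0.0
time_s: 1.25
tcp_pos: [0.4494, -0.182, 0.405]
eef_rot: [-180.0, 0.0, -153.5]
contact_force: [1.3, -0.5, 0.5]
gripper_width: 0.0875
gripper_force: 0.0
time_s: 1.75
tcp_pos: [0.5234, 0.0283, 0.405]
eef_rot: [-180.0, 0.0, -153.5]
contact_force: [0.5, -1.0, 1.0]
gripper_width: 0.0874
gripper_force: 0.0
time_s: 2.25
tcp_pos: [0.5975, 0.2384, 0.4047]
eef_rot: [180.0, 0.0, -153.5]
contact_force: [1.2, -0.7, 0.1]
gripper_width: 0.0874
gripper_force: 0.0
time_s: 2.75
tcp_pos: [0.5971, 0.2366, 0.3038]
eef_rot: [180.0, -0.0, -113.1]
contact_force: [0.0, 0.4, 0.2]
gripper_width: 0.0532
gripper_force: 0.0
time_s: 3.05
tcp_pos: [0.5972, 0.2366, 0.3044]
eef_rot: [180.0, -0.0, -98.1]
contact_force: [-0.5, 0.8, -0.5]
gripper_width: 0.0322
gripper_force: 0.0
shift [-0.0037 -0.0013  0.1174] rot [ 0.02 -0.02  0.12] t 3.05
0.03219598574427289 [-0.50197577  0.81248974 -0.45596878] [ 3.89814697e+01  2.19060804e+01 -1.11174400e+01  1.69507250e-04
 -5.70036749e+01 -4.70576399e+01]
```

```bash
python3 -m pendant '[[[-0.0037,-0.0013,0.03,0,0,0,-0.3],[-0.0037,-0.0013,0.06,0,0,0,-0.3],[-0.0037,-0.0013,0.09,0,0,0,-0.3],[-0.0037,-0.0013,0.11,0,0,0,-0.3],[-0.0037,-0.0013,0.118,0,0,0,-0.3]]]'
python3 -m pendant '[[[0,0,0,0,0,0,-0.6],[0,0,0,0,0,0,-0.7],[0,0,0,0,0,0,-0.8],[0,0,0,0,0,0,-0.9],[0,0,0,0,0,0,-1]]]' 15
python3 -m pendant '[[[0,0,0,0,0,0,-1],[0,0,0,0,0,0,-1],[0,0,0,0,0,0,-1]]]' 15
```

```text
time_s: 3.55
tcp_pos: [0.5984, 0.2396, 0.1844]
eef_rot: [179.9, -0.1, -98.4]
contact_force: [-0.4, 0.8, 0.3]
gripper_width: 0.0306
gripper_force: 0.0
time_s: 4.05
tcp_pos: [0.5995, 0.2404, 0.1881]
eef_rot: [-179.9, 0.1, -98.2]
contact_force: [-1.4, 0.9, 6.1]
gripper_width: 0.0126
gripper_force: 15.0
time_s: 4.35
tcp_pos: [0.5994, 0.2404, 0.1881]
eef_rot: [-179.9, 0.1, -98.2]
contact_force: [-0.9, 0.5, 6.2]
gripper_width: 0.0129
gripper_force: 15.0
```

```bash
python3 -m pendant '[[[0,0,-0.01,0,0,0,-1],[0,0,-0.04,0,0,0,-1],[0,0,-0.08,0,0,0,-1],[0,0,-0.12,0,0,0,-1],[0,0,-0.12,0,0,0,-1]]]' 15
python3 - <<'E'
from h import *
print(r.tips_ahead)
s=r.get_state();p=s["tcp_pos"];print(p,s["contact_force"])
crop("top",160,130,280,250,3,"t2")
crop("scene",220,90,360,230,3,"s2")
a=cv2.imread("pics/t2.png");b=cv2.imread("pics/s2.png");b=cv2.resize(b,(360,360));cv2.imwrite("pics/g2.png",np.hstack([a,b]))
tgt([.516,-.03,.40],-84.8)
E
```

```text
time_s: 4.85
tcp_pos: [0.6005, 0.2408, 0.3139]
eef_rot: [-179.5, 0.4, -98.1]
contact_force: [-0.0, 0.7, -0.6]
gripper_width: 0.013
gripper_force: 15.0
0.1781
[0.60052325 0.2407517  0.3138868 ] [-0.02264561  0.66787811 -0.56708117]
shift [ 0.2788  0.0434 -0.0922] rot [ -0.12   0.12 -13.4 ] t 4.95
```

View pics/g2.png

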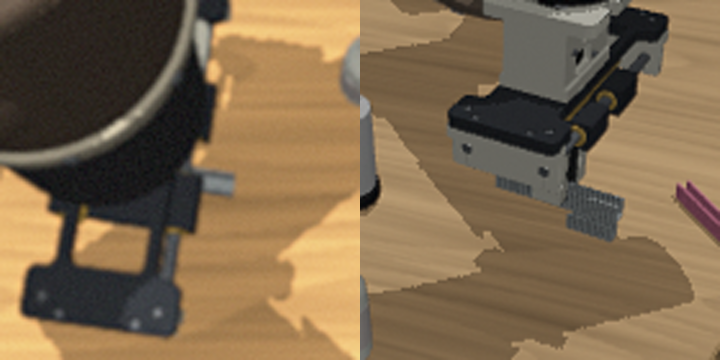

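The picture shows the strip held near its middle, with its +y end free at top-crop (235,185). Next I carry it over the stapler.

```bash
cat >> h.py <<'E'
A=np.radians(95.2);a=np.array([np.cos(A),np.sin(A),0]);Q=np.array([.5105,0,0])
nrm=np.array([-a[1],a[0],0]) # left of a (world -x)
def seat(sr,h0,t,lat=0,d=.05,b=.188,floor=.108):
    "TCP so strip's rear bottom corner is at s=sr, h0 above floor, tilted t deg (rear low)"
    T=Ro.from_euler("xyz",[180,0,95.2-180],degrees=True)*Ro.from_rotvec([0,-t,0],degrees=True)
    P=Q+a*sr+nrm*lat+np.array([0,0,floor+h0])-T.apply([d,0,b])
    tgt(P,95.2-180,-t)
def where(b=.188,floor=.108):
    s=r.get_state();R=Ro.from_euler("xyz",s["eef_rot"],degrees=True)
    for nm,d in (("rear",.05),("front",-.05)):
        c=s["tcp_pos"]+R.apply([d,0,b])-Q;print(nm,"s %.4f lat %.4f h %.4f"%(c@a,c@nrm,c[2]-floor))
    print("F along a %.1f lat %.1f up %.1f"%(s["contact_force"]@a,s["contact_force"]@nrm,s["contact_force"][2]),"w %.4f g %.1f t %.2f"%(s["gripper_width"],s["gripper_force"],s["time_s"]))
E
python3 -m pendant '[[[0.04,0.006,-0.025,0,0,-2,-1],[0.08,0.012,-0.05,0,0,-4,-1],[0.12,0.018,-0.05,0,0,-6,-1],[0.16,0.024,-0.05,0,0,-8,-1],[0.20,0.03,-0.05,0,0,-10,-1]]]'
python3 -c "
from h import *
where();seat(-.075,.045,14)"
```

```text
time_s: 5.45
tcp_pos: [0.5396, 0.0447, 0.3558]
eef_rot: [179.9, -0.0, -88.1]
contact_force: [1.6, -0.6, 0.0]
gripper_width: 0.0127
gripper_force: 15.0
rear s -0.0081 lat -0.0298 h 0.0598
front s 0.0918 lat -0.0356 h 0.0597
F along a -0.7 lat -1.5 up 0.0 w 0.0127 g 15.0 t 5.45
shift [0.1156 0.0264 0.0083] rot [ -0.3  -14.01  -3.3 ] t 5.45
```

```bash
python3 -m pendant '[[[0.03,0.006,0,0,-3.5,-1,-1],[0.06,0.013,0.002,0,-7,-2,-1],[0.09,0.02,0.005,0,-11,-3,-1],[0.1156,0.0264,0.0083,-0.3,-14,-3.3,-1],[0.1156,0.0264,0.0083,-0.3,-14,-3.3,-1]]]'
python3 - <<'E'
from h import *
where();seat(-.075,.006,14)
crop("top",262,170,492,290,3.4,"t3")
crop("scene",105,50,275,185,3.4,"s3")
a1=cv2.imread("pics/t3.png");b=cv2.imread("pics/s3.png");
w=782;o=np.zeros((600,800,3),np.uint8);o[:250,:480]=cv2.resize(a1,(480,250));o[250:600,:440]=cv2.resize(b,(440,350));cv2.imwrite("pics/g3.png",o)
E
```

```text
time_s: 5.95
tcp_pos: [0.5171, -0.0729, 0.347]
eef_rot: [179.9, 14.1, -85.1]
contact_force: [0.4, -0.6, -0.6]
gripper_width: 0.0127
gripper_force: 15.0
rear s -0.0759 lat 0.0002 h 0.0445
front s 0.0211 lat -0.0004 h 0.0688
F along a -0.6 lat -0.4 up -0.6 w 0.0127 g 15.0 t 5.95
shift [ 0.0082 -0.      0.0376] rot [-0.02  0.11 -0.32] t 5.95
```

View pics/s3.png

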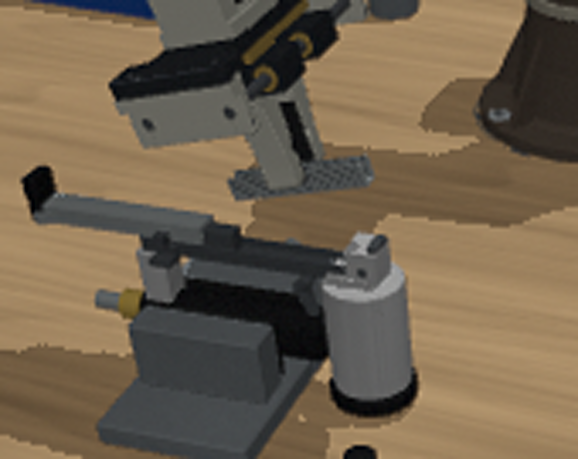

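View pics/t3.png

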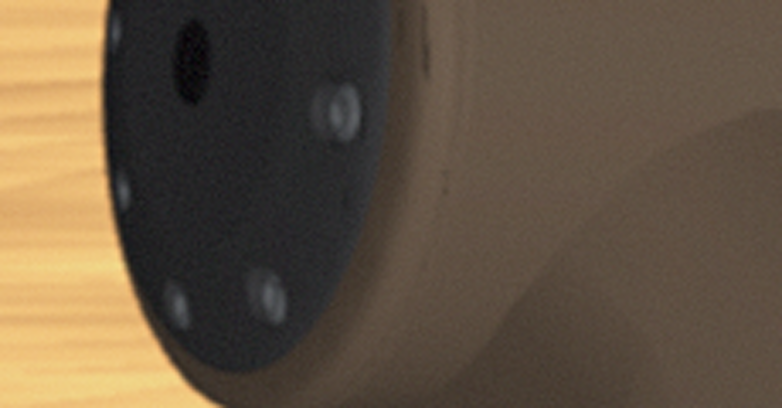

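The scene crop shows the strip tilted over the channel with its rear end low at (237,198) and its front at (370,170), above the nose at (365,250). The top view is blocked by the arm. I descend now, watching force.

```bash
python3 -m pendant '[[[0.002,0,0.01,0,0,0,-1],[0.005,0,0.02,0,0,0,-1],[0.007,0,0.03,0,0,-0.3,-1],[0.0082,0,0.0355,0,0,-0.3,-1],[0.0082,0,0.0355,0,0,-0.3,-1]]]'
python3 -c "
from h import *
where()"
python3 -m pendant '[[[0.0003,0,0.001,0,0,0,-1],[0.0005,0,0.002,0,0,0,-1],[0.0008,0,0.003,0,0,0,-1],[0.001,0,0.004,0,0,0,-1],[0.001,0,0.004,0,0,0,-1]]]'
python3 -c "
from h import *
where();seat(-.075,.003,14)"
```

```text
time_s: 6.55
tcp_pos: [0.5178, -0.0689, 0.3105]
eef_rot: [-180.0, 14.0, -84.5]
contact_force: [0.2, -0.2, 0.2]
gripper_width: 0.0128
gripper_force: 15.0
rear s -0.0723 lat -0.0012 h 0.0080
front s 0.0247 lat -0.0007 h 0.0322
F along a -0.2 lat -0.2 up 0.2 w 0.0128 g 15.0 t 6.55
time_s: 7.05
tcp_pos: [0.5182, -0.0694, 0.3081]
eef_rot: [-179.8, 14.0, -84.5]
contact_force: [-0.7, 0.3, -0.5]
gripper_width: 0.0124
gripper_force: 15.0
rear s -0.0728 lat -0.0021 h 0.0056
front s 0.0242 lat -0.0017 h 0.0298
F along a 0.3 lat 0.6 up -0.5 w 0.0124 g 15.0 t 7.05
shift [0.0027 0.0014 0.002 ] rot [-0.16  0.01  0.25] t 7.05
```

```bash
python3 -m pendant '[[[0,0,0,0,0,0,-1],[0,0,0,0,0,0,-1]]]' | grep -E 'pos|contact'
python3 -c "
from h import *
where()"
python3 -m pendant '[[[0.0012,0.0015,0.001,0,0,0,-1],[0.0014,0.0015,0.002,0,0,0,-1],[0.0014,0.0015,0.002,0,0,0,-1]]]'| grep -E 'pos|contact'
python3 -c "
from h import *
where()"
python3 -m pendant '[[[0.0002,0,0.001,0,0,0,-1],[0.0005,0,0.002,0,0,0,-1],[0.0005,0,0.002,0,0,0,-1]]]'| grep -E 'pos|contact'
python3 -c "
from h import *
where()"
```

```text
tcp_pos: [0.5179, -0.0696, 0.3077]
contact_force: [-0.6, 0.9, 0.5]
rear s -0.0730 lat -0.0016 h 0.0052
front s 0.0240 lat -0.0012 h 0.0293
F along a 0.9 lat 0.5 up 0.5 w 0.0126 g 15.0 t 7.25
tcp_pos: [0.5167, -0.0705, 0.3054]
contact_force: [-0.2, -0.3, -0.6]
rear s -0.0739 lat -0.0004 h 0.0028
front s 0.0232 lat 0.0001 h 0.0270
F along a -0.3 lat 0.3 up -0.6 w 0.0129 g 15.0 t 7.55
tcp_pos: [0.5168, -0.0706, 0.3045]
contact_force: [-3.8, -0.4, 9.2]
rear s -0.0740 lat -0.0006 h 0.0020
front s 0.0231 lat -0.0001 h 0.0262
F along a -0.0 lat 3.8 up 9.2 w 0.0126 g 15.0 t 7.85
```

```bash
python3 -c "
from h import *
s=r.get_state();m=s['moment'];print('about a',m@a,'about nrm',m@nrm,'z',m[2],s['tcp_pos']@a-Q@a)"
python3 -m pendant '[[[-0.0004,0,-0.0015,0,0,0,-1],[-0.0004,0.0,-0.0015,0,0,0,-1]]]'| grep -E 'contact'
python3 -c "
from h import *
s=r.get_state();m=s['moment'];print('about a',m@a,'about nrm',m@nrm,'z',m[2]);where()"

```

```text
about a 1.4441752501991363 about nrm 0.05675999965086701 z 0.3410814955298281 -0.07088782505941539
contact_force: [-0.4, -0.4, 0.2]
about a 0.17223018440002774 about nrm 0.9622134315793641 z -0.008416730247339155
rear s -0.0737 lat -0.0007 h 0.0027
front s 0.0233 lat -0.0002 h 0.0269
F along a -0.3 lat 0.5 up 0.2 w 0.0128 g 15.0 t 8.05
```

```bash
python3 -c "
from h import *
seat(-.074,.005,17)"
python3 -m pendant '[[[0,0,-0.002,0,0,0,-1],[0,0,-0.002,0,0,0,-1]]]'| grep -E 'contact'
python3 - <<'E'
from h import *
where()
crop("scene",105,50,275,185,4.4,"s4")
E
```

```text
shift [ 0.0096 -0.     -0.0047] rot [-0.15 -3.    0.26] t 8.05
contact_force: [0.4, 0.7, -1.7]
rear s -0.0742 lat -0.0006 h 0.0045
front s 0.0228 lat -0.0001 h 0.0286
F along a 0.7 lat -0.4 up -1.7 w 0.0127 g 15.0 t 8.25
```

View pics/s4.png

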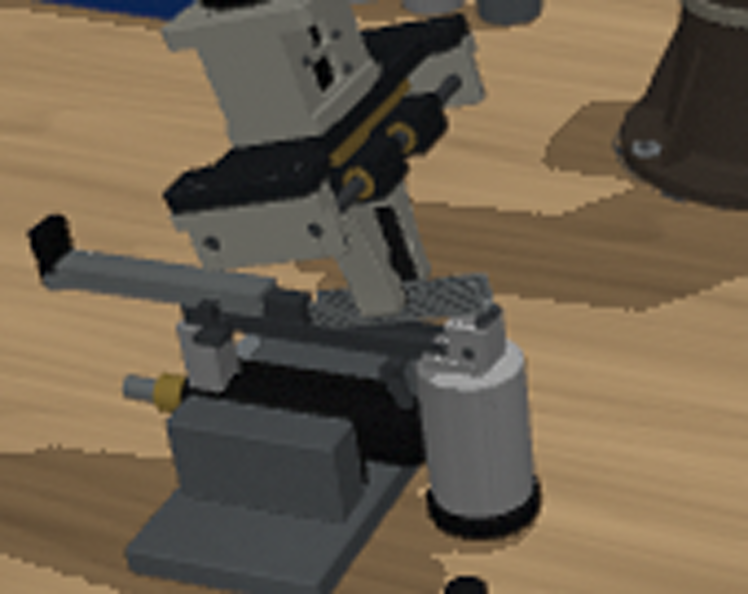

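The scene crop shows the strip's rear beside the follower at (312,300) and its front end at (490,290) just above the nose at (485,318). The contact was probably front-on-nose, so I tilt more and then move back to the follower.

```bash
python3 -m pendant '[[[0.005,0,-0.001,0,-1.5,0.1,-1],[0.0092,0,-0.002,0,-3,0.2,-1],[0.0092,0,-0.002,0,-3,0.2,-1]]]'| grep -E 'contact'
python3 -c "
from h import *
where();seat(-.074,.002,17)"
python3 -m pendant '[[[0.0002,0,0.001,0,0,0,-1],[0.0005,0,0.002,0,0,0,-1],[0.0005,0,0.002,0,0,0,-1]]]'| grep -E 'contact'
python3 -c "
from h import *
where();s=r.get_state();m=s['moment'];print('about a',m@a,'about nrm',m@nrm,'z',m[2])"

```

```text
contact_force: [-0.8, -0.9, -0.3]
rear s -0.0739 lat -0.0004 h 0.0041
front s 0.0217 lat -0.0004 h 0.0334
F along a -0.8 lat 0.9 up -0.3 w 0.0129 g 15.0 t 8.60
shift [0.0006 0.     0.002 ] rot [-0.12  0.06 -0.01] t 8.6
contact_force: [0.1, 0.3, -0.6]
rear s -0.0732 lat -0.0001 h 0.0019
front s 0.0224 lat 0.0000 h 0.0312
F along a 0.2 lat -0.1 up -0.6 w 0.0126 g 15.0 t 8.90
about a 0.17717058189759002 about nrm 0.9919028539003519 z -0.010513672173062833
```

```bash
for i in 1 2 3 4 5; do
python3 -m pendant '[[[0.001,0,-0.0003,0,0,0,-1],[0.0019,0,-0.0006,0,0,0,-1]]]'>/dev/null
python3 -c "
from h import *
where()"; done

```

```text
rear s -0.0752 lat -0.0003 h 0.0023
front s 0.0204 lat -0.0002 h 0.0315
F along a -1.0 lat -0.5 up -1.4 w 0.0127 g 15.0 t 9.10
rear s -0.0774 lat -0.0003 h 0.0023
front s 0.0182 lat -0.0002 h 0.0315
F along a -0.2 lat 0.5 up -0.2 w 0.0129 g 15.0 t 9.30
rear s -0.0789 lat -0.0003 h 0.0023
front s 0.0167 lat -0.0002 h 0.0316
F along a 3.3 lat 0.1 up 0.2 w 0.0128 g 15.0 t 9.50
rear s -0.0810 lat -0.0003 h 0.0023
front s 0.0146 lat -0.0002 h 0.0316
F along a 3.6 lat 0.4 up -0.1 w 0.0127 g 15.0 t 9.70
rear s -0.0833 lat -0.0003 h 0.0023
front s 0.0124 lat -0.0002 h 0.0316
F along a 3.5 lat -0.7 up 0.9 w 0.0125 g 15.0 t 9.90
```

```bash
python3 -c "
from h import *
seat(-.097,.0025,14)"
```

```text
shift [ 0.0033 -0.0001 -0.0013] rot [-0.11  3.01  0.05] t 9.9
```

```bash
python3 -m pendant '[[[0.0048,0,-0.0015,0,0,0,-1],[0.0096,0,-0.003,0,0,0,-1],[0.0096,0,-0.003,0,0,0,-1]]]'>/dev/null
python3 -c "
from h import *
where()"
python3 -m pendant '[[[-0.0021,0,0.0005,0,1,0,-1],[-0.0042,0,0.001,0,2,0,-1],[-0.0063,0,0.0015,0,3,0,-1],[-0.0063,0,0.0015,0,3,0,-1]]]'>/dev/null
python3 -c "
from h import *
where();seat(-.1005,.0025,12.5)"
```

```text
rear s -0.0939 lat -0.0003 h 0.0023
front s 0.0017 lat -0.0002 h 0.0315
F along a 4.1 lat -0.5 up 0.2 w 0.0127 g 15.0 t 10.20
rear s -0.0966 lat -0.0002 h 0.0026
front s 0.0005 lat 0.0000 h 0.0267
F along a 3.3 lat -0.4 up -1.5 w 0.0127 g 15.0 t 10.60
shift [-0.0008 -0.0003  0.0005] rot [-0.1   1.43  0.11] t 10.6
```

```bash
python3 -m pendant '[[[0.0007,0,0,0,0.7,0,-1],[0.0003,0,0.0004,0,1.5,0,-1],[0.0003,0,0.0004,0,1.5,0,-1]]]'>/dev/null
python3 -c "
from h import *
where();seat(-.1015,.0025,9)"
```

```text
rear s -0.1023 lat -0.0002 h 0.0023
front s -0.0047 lat -0.0001 h 0.0239
F along a 3.9 lat -0.2 up -0.2 w 0.0129 g 15.0 t 10.90
shift [-0.0121 -0.0002  0.0033] rot [-0.11  3.45  0.06] t 10.9
```

```bash
python3 -m pendant '[[[-0.0039,0,0.001,0,1.15,0,-1],[-0.0078,0,0.002,0,2.3,0,-1],[-0.0118,0,0.0031,0,3.45,0,-1],[-0.0118,0,0.0031,0,3.45,0,-1]]]'>/dev/null
python3 -c "
from h import *
where();seat(-.1018,.0025,4.5)"
```

```text
rear s -0.1013 lat -0.0002 h 0.0026
front s -0.0025 lat -0.0000 h 0.0182
F along a 4.5 lat -0.2 up -2.0 w 0.0128 g 15.0 t 11.30
shift [-0.014  -0.0003  0.0045] rot [-0.11  4.47  0.09] t 11.3
```

```bash
python3 -m pendant '[[[-0.0045,0,0.0015,0,1.5,0,-1],[-0.0093,0,0.003,0,3,0,-1],[-0.014,0,0.0045,0,4.5,0,-1],[-0.014,0,0.0045,0,4.5,0,-1]]]'>/dev/null
python3 -c "
from h import *
where();seat(-.102,.0025,0)"
```

```text
rear s -0.1019 lat -0.0003 h 0.0025
front s -0.0022 lat -0.0001 h 0.0103
F along a 3.5 lat 0.6 up -2.5 w 0.0132 g 15.0 t 11.70
shift [-0.0144 -0.0002  0.0044] rot [-0.12  4.48  0.09] t 11.7
```

```bash
python3 -m pendant '[[[-0.0048,0,0.002,0,1.5,0,-1],[-0.0096,0,0.0038,0,3,0,-1],[-0.0144,0,0.0054,0,4.5,0,-1],[-0.0144,0,0.0054,0,4.5,0,-1]]]'>/dev/null
python3 -c "
from h import *
where();seat(-.102,0,0)"
python3 -m pendant '[[[0,0,0.0007,0,0,0,-1],[0,0,0.0014,0,0,0,-1],[0,0,0.0014,0,0,0,-1]]]'>/dev/null
python3 -c "
from h import *
where()"
```

```text
rear s -0.1022 lat -0.0004 h 0.0019
front s -0.0022 lat -0.0003 h 0.0018
F along a 4.2 lat 1.0 up -0.7 w 0.0130 g 15.0 t 12.10
shift [-0.0002 -0.0001  0.0018] rot [-0.14 -0.02  0.1 ] t 12.1
rear s -0.1022 lat -0.0005 h 0.0016
front s -0.0022 lat -0.0004 h 0.0018
F along a 7.8 lat 6.6 up 11.4 w 0.0130 g 15.0 t 12.40
```

```bash
cat >> h.py <<'E'
def mom(): 
    s=r.get_state();m=s['moment'];print('M a %.2f n %.2f z %.2f'%(m@a,m@nrm,m[2]))
E
python3 -c "
from h import *
mom()"
python3 -m pendant '[[[0,0,-0.001,0,0,0,-1],[0,0,-0.001,0,0,0,-1]]]'>/dev/null
python3 -c "
from h import *
where();mom()"
python3 -m pendant '[[[0,0,-0.001,0,0,0,-1],[0,0.001,-0.001,0,0,0,-1],[0,0.001,-0.001,0,0,0,-1]]]'>/dev/null
python3 -c "
from h import *
where();mom()"
```

```text
M a 2.60 n -3.24 z -0.06
rear s -0.1025 lat -0.0005 h 0.0017
front s -0.0025 lat -0.0005 h 0.0018
F along a 6.1 lat 2.7 up 4.5 w 0.0123 g 15.0 t 12.60
M a 1.08 n -2.22 z -0.08
rear s -0.1025 lat 0.0001 h 0.0024
front s -0.0025 lat 0.0001 h 0.0025
F along a 3.8 lat -2.0 up -2.5 w 0.0129 g 15.0 t 12.90
M a -0.41 n -1.63 z 0.06
```

```bash
python3 -m pendant '[[[-0.0005,-0.0004,0.0004,0,0,0,-1],[-0.001,-0.0004,0.0006,0,0,0,-1],[-0.001,-0.0004,0.0006,0,0,0,-1]]]'>/dev/null
python3 -c "
from h import *
where();mom()"
for i in 1 2 3; do
python3 -m pendant '[[[-0.0005,0,0,0,0,0,-1],[-0.001,0,0,0,0,0,-1],[-0.001,0,0,0,0,0,-1]]]'>/dev/null
python3 -c "
from h import *
where()"; done
```

```text
rear s -0.1015 lat -0.0000 h 0.0018
front s -0.0015 lat 0.0000 h 0.0019
F along a 3.5 lat -1.5 up -0.8 w 0.0125 g 15.0 t 13.20
M a -0.36 n -1.50 z 0.07
rear s -0.1005 lat 0.0001 h 0.0018
front s -0.0005 lat 0.0001 h 0.0019
F along a 4.5 lat -2.2 up -0.4 w 0.0126 g 15.0 t 13.50
rear s -0.0995 lat 0.0002 h 0.0018
front s 0.0005 lat 0.0002 h 0.0019
F along a 3.2 lat -2.8 up -0.8 w 0.0127 g 15.0 t 13.80
rear s -0.0985 lat 0.0002 h 0.0018
front s 0.0015 lat 0.0002 h 0.0019
F along a 3.5 lat -2.1 up -0.4 w 0.0133 g 15.0 t 14.10
```

```bash
for i in 1 2 3 4; do
python3 -m pendant '[[[-0.0005,-0.0001,0,0,0,0,-1],[-0.001,-0.0001,0,0,0,0,-1],[-0.001,-0.0001,0,0,0,0,-1]]]'>/dev/null
python3 -c "
from h import *
where();mom()"; done
```

```text
rear s -0.0979 lat 0.0002 h 0.0018
front s 0.0021 lat 0.0002 h 0.0018
F along a 0.8 lat -2.3 up -1.3 w 0.0127 g 15.0 t 14.40
M a -0.85 n -0.16 z 0.11
rear s -0.0977 lat 0.0004 h 0.0019
front s 0.0023 lat 0.0004 h 0.0018
F along a -7.5 lat -3.1 up -1.1 w 0.0127 g 15.0 t 14.70
M a -0.94 n 2.25 z 0.04
rear s -0.0976 lat 0.0005 h 0.0020
front s 0.0024 lat 0.0005 h 0.0018
F along a -11.3 lat -3.2 up -1.1 w 0.0126 g 15.0 t 15.00
M a -1.03 n 4.15 z 0.00
rear s -0.0975 lat 0.0006 h 0.0022
front s 0.0025 lat 0.0006 h 0.0018
F along a -16.1 lat -3.6 up -1.0 w 0.0128 g 15.0 t 15.30
M a -1.14 n 6.08 z -0.07
```

```bash
python3 -m pendant '[[[0.0015,-0.0005,0,0,0,0,-1],[0.003,-0.0008,0.0002,0,0,0,-1],[0.003,-0.0008,0.0002,0,0,0,-1]]]'>/dev/null
python3 -c "
from h import *
where();mom()"
```

```text
rear s -0.0979 lat 0.0004 h 0.0017
front s 0.0021 lat 0.0004 h 0.0018
F along a 0.3 lat 3.5 up 5.9 w 0.0125 g 15.0 t 15.60
M a 1.43 n -0.12 z 0.02
```

```bash
python3 -m pendant '[[[0,0,-0.0005,0,0,0,-0.8],[0,0,-0.0005,0,0,0,-0.6],[0,0,-0.0005,0,0,0,-0.5],[0,0,-0.0005,0,0,0,-0.5],[0,0,-0.0005,0,0,0,-0.5]]]'
python3 -m pendant '[[[0,0,-0.01,0,0,0,-0.5],[0,0,-0.04,0,0,0,-0.5],[0,0,-0.08,0,0,0,-0.5],[0,0,-0.11,0,0,0,-0.6],[0,0,-0.11,0,0,0,-0.8]]]'
python3 - <<'E'
from h import *
where()
# thumb block from behind: rear end s
for u,v in [(733,353)]: pass
tgt(list((Q+a*(-.262))[:2])+[.318],-84.8)
crop("scene",105,60,275,185,4.4,"s5")
E
```

```text
time_s: 16.1
tcp_pos: [0.5153, -0.0474, 0.298]
eef_rot: [-179.9, 0.1, -84.8]
contact_force: [-0.3, -1.0, -0.8]
gripper_width: 0.0216
gripper_force: 0.0
time_s: 16.6
tcp_pos: [0.5161, -0.0476, 0.4136]
eef_rot: [-179.4, 0.1, -84.7]
contact_force: [0.2, 0.9, -0.3]
gripper_width: 0.0143
gripper_force: 0.0
rear s -0.0978 lat -0.0034 h 0.1176
front s 0.0022 lat -0.0033 h 0.1177
F along a 0.8 lat -0.3 up -0.3 w 0.0143 g 0.0 t 16.60
shift [0.2141 0.0025 0.0954] rot [-0.62  0.06  0.06] t 16.6
```

View pics/s5.png

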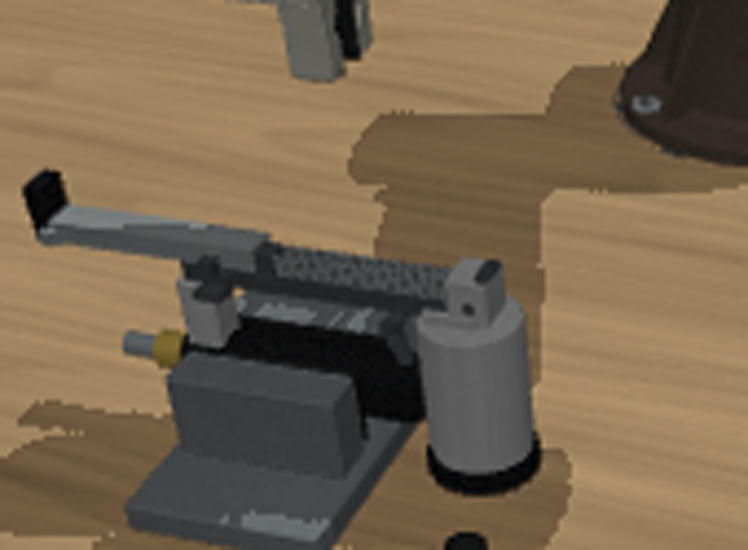

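The strip lies flat in the channel, from the follower at (265,258) to the nose at (450,280). Now I go behind the thumb block at (45,200).

```bash
python3 -m pendant '[[[0.043,0.0005,0,0,0,0,-1],[0.086,0.001,0,0,0,0,-1],[0.129,0.0015,0,0,0,0,-1],[0.172,0.002,0,0,0,0,-1],[0.2141,0.0025,0,0,0,0,-1]]]' | grep pos
python3 -m pendant '[[[0,0,0.025,0,0,0,-1],[0,0,0.05,0,0,0,-1],[0,0,0.075,0,0,0,-1],[0,0,0.095,0,0,0,-1],[0,0,0.101,0,0,0,-1]]]' | grep -E 'pos|cont'
python3 -m pendant '[[[0,0,0,0,0,0,-1],[0,0,0,0,0,0,-1]]]' | grep -E 'pos|cont|width'
cat >> h.py <<'E'
def push():
    s=r.get_state();c=s["tcp_pos"]-Q;f=s["contact_force"];print("fingerface s %.4f lat %.4f tipz %.4f F a %.1f n %.1f z %.1f t %.1f"%(c@a+.0095,c@nrm,s["tcp_pos"][2]-.178,f@a,f@nrm,f[2],s["time_s"]),s["eef_rot"].round(1))
E
python3 -c "
from h import *
push()"
```

```text
tcp_pos: [0.5318, -0.2627, 0.4072]
tcp_pos: [0.5311, -0.2608, 0.3038]
contact_force: [-0.2, -0.7, 0.2]
tcp_pos: [0.5327, -0.261, 0.3077]
contact_force: [-0.5, -0.1, -0.2]
gripper_width: 0.0007
fingerface s -0.2524 lat 0.0016 tipz 0.1297 F a -0.1 n 0.5 z -0.2 t 17.9 [-179.8    0.   -84.8]
```

```bash
python3 -m pendant '[[[-0.003,0,-0.002,0,0,0,-1],[-0.006,0,-0.004,0,0,0,-1],[-0.008,0,-0.004,0,0,0,-1]]]' >/dev/null
for i in 1 2 3 4 5; do python3 -m pendant '[[[-0.001,0,0,0,0,0,-1],[-0.002,0,0,0,0,0,-1]]]' >/dev/null
python3 -c "
from h import *
push()"; done
```

```text
fingerface s -0.2421 lat 0.0020 tipz 0.1331 F a 0.8 n -0.7 z 0.6 t 18.4 [-179.9    0.   -84.8]
fingerface s -0.2412 lat 0.0019 tipz 0.1332 F a -7.5 n 0.7 z -1.3 t 18.6 [-1.799e+02 -1.000e-01 -8.480e+01]
fingerface s -0.2394 lat 0.0019 tipz 0.1332 F a -7.5 n 1.5 z -1.4 t 18.8 [-1.799e+02 -1.000e-01 -8.480e+01]
fingerface s -0.2375 lat 0.0019 tipz 0.1332 F a -7.8 n 0.4 z -0.9 t 18.9 [-1.799e+02 -1.000e-01 -8.480e+01]
fingerface s -0.2355 lat 0.0019 tipz 0.1332 F a -7.7 n -0.2 z -0.6 t 19.1 [-1.799e+02 -1.000e-01 -8.480e+01]
```

```bash
for i in 1 2 3 4 5 6; do python3 -m pendant '[[[-0.003,0,0,0,0,0,-1],[-0.006,0,0,0,0,0,-1],[-0.009,0,0,0,0,0,-1],[-0.012,0,0,0,0,0,-1],[-0.015,0,0,0,0,0,-1]]]' >/dev/null
python3 -c "
from h import *
push()"; done
```

```text
fingerface s -0.2205 lat 0.0019 tipz 0.1332 F a -9.3 n 0.4 z -1.4 t 19.6 [-1.799e+02 -1.000e-01 -8.480e+01]
fingerface s -0.2056 lat 0.0018 tipz 0.1332 F a -10.1 n 0.3 z -1.4 t 20.1 [-1.799e+02 -1.000e-01 -8.480e+01]
fingerface s -0.1906 lat 0.0018 tipz 0.1332 F a -10.9 n -0.7 z -2.4 t 20.6 [-1.799e+02 -1.000e-01 -8.480e+01]
fingerface s -0.1757 lat 0.0017 tipz 0.1332 F a -12.2 n -1.0 z -2.0 t 21.1 [-1.798e+02 -1.000e-01 -8.480e+01]
fingerface s -0.1608 lat 0.0017 tipz 0.1332 F a -13.1 n -1.0 z -3.5 t 21.6 [-1.798e+02 -1.000e-01 -8.480e+01]
fingerface s -0.1462 lat 0.0017 tipz 0.1333 F a -17.2 n -3.3 z -5.0 t 22.1 [-179.9   -0.2  -84.8]
```

```bash
for i in 1 2 3 4 5; do python3 -m pendant '[[[-0.001,0,0,0,0,0,-1],[-0.002,0,0,0,0,0,-1]]]' >/dev/null
python3 -c "
from h import *
push()"; done
```

```text
fingerface s -0.1444 lat 0.0017 tipz 0.1333 F a -17.8 n -3.0 z -5.6 t 22.4 [-179.9   -0.2  -84.8]
fingerface s -0.1425 lat 0.0017 tipz 0.1332 F a -17.3 n -2.6 z -4.3 t 22.6 [-179.9   -0.2  -84.8]
fingerface s -0.1403 lat 0.0017 tipz 0.1332 F a -15.0 n -2.0 z -4.4 t 22.8 [-1.799e+02 -1.000e-01 -8.480e+01]
fingerface s -0.1382 lat 0.0017 tipz 0.1332 F a -15.8 n -2.7 z -3.8 t 22.9 [-1.799e+02 -1.000e-01 -8.480e+01]
fingerface s -0.1362 lat 0.0017 tipz 0.1332 F a -15.3 n -3.3 z -4.6 t 23.1 [-1.798e+02 -1.000e-01 -8.480e+01]
```

```bash
for i in 1 2 3 4 5; do python3 -m pendant '[[[-0.0005,0,0,0,0,0,-1],[-0.0008,0,0,0,0,0,-1]]]' >/dev/null
python3 -c "
from h import *
push()"; done
```

```text
fingerface s -0.1353 lat 0.0017 tipz 0.1332 F a -14.6 n -2.4 z -4.1 t 23.4 [-1.799e+02 -1.000e-01 -8.480e+01]
fingerface s -0.1345 lat 0.0016 tipz 0.1332 F a -14.3 n -2.4 z -2.7 t 23.6 [-1.798e+02 -1.000e-01 -8.480e+01]
fingerface s -0.1335 lat 0.0016 tipz 0.1332 F a -13.3 n -2.9 z -3.3 t 23.8 [-1.798e+02 -1.000e-01 -8.480e+01]
fingerface s -0.1328 lat 0.0016 tipz 0.1332 F a -13.9 n -3.0 z -3.9 t 23.9 [-1.798e+02 -1.000e-01 -8.480e+01]
fingerface s -0.1320 lat 0.0016 tipz 0.1332 F a -14.6 n -3.5 z -4.0 t 24.1 [-1.798e+02 -1.000e-01 -8.480e+01]
```

```bash
for i in 1 2 3 4 5; do python3 -m pendant '[[[-0.0003,0,0,0,0,0,-1],[-0.0005,0,0,0,0,0,-1]]]' >/dev/null
python3 -c "
from h import *
push()"; done
```

```text
fingerface s -0.1316 lat 0.0016 tipz 0.1333 F a -13.6 n -2.5 z -4.5 t 24.4 [-1.798e+02 -1.000e-01 -8.480e+01]
fingerface s -0.1311 lat 0.0016 tipz 0.1333 F a -14.8 n -2.2 z -3.8 t 24.6 [-1.798e+02 -1.000e-01 -8.480e+01]
fingerface s -0.1309 lat 0.0016 tipz 0.1333 F a -18.6 n -3.1 z -4.3 t 24.8 [-179.8   -0.2  -84.8]
fingerface s -0.1307 lat 0.0016 tipz 0.1333 F a -21.5 n -4.1 z -5.2 t 24.9 [-179.8   -0.2  -84.8]
fingerface s -0.1306 lat 0.0016 tipz 0.1334 F a -24.1 n -2.8 z -6.4 t 25.1 [-179.9   -0.2  -84.8]
```

```bash
for i in 1 2 3 4; do python3 -m pendant '[[[0.0007,0,0,0,0,0,-1],[0.0014,0,0,0,0,0,-1],[0.0014,0,0,0,0,0,-1]]]' >/dev/null
python3 -c "
from h import *
push()"; done
```

```text
fingerface s -0.1311 lat 0.0016 tipz 0.1333 F a -14.3 n -2.3 z -4.3 t 25.4 [-1.798e+02 -1.000e-01 -8.480e+01]
fingerface s -0.1316 lat 0.0016 tipz 0.1332 F a -8.1 n -1.6 z -3.0 t 25.8 [-179.8   -0.   -84.8]
fingerface s -0.1328 lat 0.0016 tipz 0.1332 F a -6.6 n -1.5 z -2.6 t 26.1 [-179.8   -0.   -84.8]
fingerface s -0.1340 lat 0.0017 tipz 0.1332 F a -6.1 n -3.4 z -1.7 t 26.4 [-179.8   -0.   -84.8]
```

```bash
for i in 1 2; do python3 -m pendant '[[[0.0005,0,0,0,0,0,-1],[0.001,0,0,0,0,0,-1],[0.001,0,0,0,0,0,-1]]]' >/dev/null
python3 -c "
from h import *
push()"; done
python3 - <<'E'
from h import *
t=r.capture("scene")[90:160,100:240,::-1]
cv2.imwrite("pics/s6.png",cv2.resize(t,None,fx=5.5,fy=5.5,interpolation=2))
E
```

```text
fingerface s -0.1345 lat 0.0019 tipz 0.1331 F a -2.4 n -0.9 z -0.8 t 26.6 [-179.9    0.   -84.8]
fingerface s -0.1353 lat 0.0023 tipz 0.1328 F a -1.2 n 0.4 z -0.2 t 26.9 [-1.799e+02  1.000e-01 -8.480e+01]
```

View pics/s6.png

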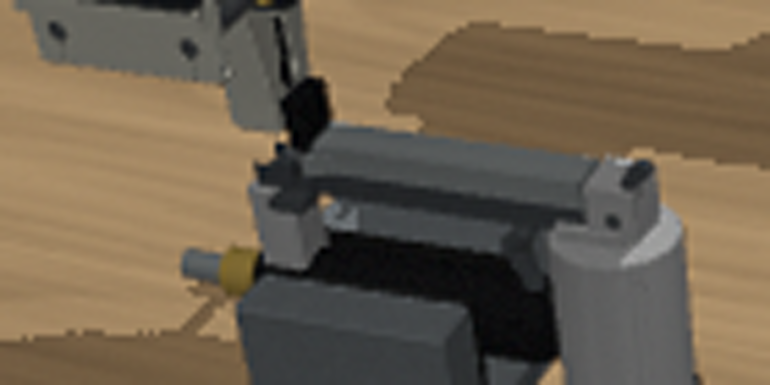

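The rail covers the strip up to the nose at (590,180), the catch stands beside the thumb block at (285,165), and the force has dropped to zero, so it is latched. I retreat and check numerically that it stays shut.

```bash
python3 -m pendant '[[[0.003,0,0,0,0,0,-1],[0.008,0,0,0,0,0,-1],[0.016,0,0,0,0,0,-1],[0.03,0,0,0,0,0,-1],[0.03,0,-0.02,0,0,0,-1]]]' |grep -E 'pos|contact'
python3 -m pendant '[[[0.01,0,-0.04,0,0,0,-1],[0.03,0,-0.08,0,0,0,-1],[0.05,0,-0.12,0,0,0,-1],[0.05,0,-0.12,0,0,0,-1],[0.05,0,-0.12,0,0,0,-1]]]' |grep -E 'pos|contact'
python3 - <<'E'
from h import *
b=cv2.imread("pics/s6.png"); 
t=cv2.resize(r.capture("scene")[90:160,100:240,::-1],None,fx=5.5,fy=5.5,interpolation=2)
R=(slice(120,200),slice(300,600))
g=lambda i:cv2.cvtColor(i,6)[R].astype(np.float32)
print(cv2.phaseCorrelate(g(b),g(t)),np.abs(g(b)-g(t)).mean())
th=(g(t)*0); 
for i in (b,t):
    m=(i.max(2)<45)[80:150,285:335]; ys,xs=np.where(m);print("thumb",xs.mean()+285,ys.mean()+80,m.sum())
E
```

```text
tcp_pos: [0.5236, -0.1761, 0.3287]
contact_force: [-0.3, 0.2, -0.9]
tcp_pos: [0.5284, -0.2257, 0.4517]
contact_force: [-0.0, 0.6, -0.2]
((-0.05588738850167374, 0.021632450094287492), 0.604445650100708) 15.516084
thumb 305.36924939467315 112.21993543179984 2478
thumb 306.11371237458195 113.13837792642141 2392
```

```bash
python3 -m pendant '[[[0,0,0,0,0,0,-1],[0,0,0,0,0,0,-1],[0,0,0,0,0,0,-1],[0,0,0,0,0,0,-1],[0,0,0,0,0,0,-1]]]' |grep time
python3 -c "
from plant import r
print(r.close_job())"
```

```text
time_s: 28.55
the job is handed in; nothing more can be done
None
```

The full strip lies flat in the magazine against the nose, the rail is latched shut and stayed shut after the arm withdrew, and the job was handed in at about 28.6 s; while feeling for the nose I pressed the strip on it with about 16 N, more than intended.

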